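# Take the printing block off the block press (left-hand clamp)

## Task

Take the carved block out of the green printing machine: first set the drive switch to its centre off position, then undo the black clamp knob, which has a left-hand thread and so unscrews clockwise, just until its white line meets the red line engraved on the clamp. Then draw the block out endways from under the clamp and lay it gently, carved face up, flat in the grey tray; leave the switch off, the lines in line and the other things on the table where they are.

Things in the scene. Friction and masses are not known exactly. Their poses are not given: they have to be found in the camera images.
- machine: Green printing machine, fixed, 360 x 120 mm. Origin on the table under the middle of the block's place on the bed; +x runs along the bed from the block to the clamp column (vertical axis at x 125 mm) and a motor housing (x 180 to 250 mm, 84 mm high); z up. Flat bed top 30 mm above the table, from x -110 mm; nothing stands beside the block.
- knob (a joint): Left-hand clamp knob: black bar 76 mm long, 16 wide, 32 high (grip its sides) on a vertical axis above a round steel boss 100 mm across; white line from the axis to one end. Value in rad, grows clockwise seen from above, which unscrews it; starts at 0.0 to 0.5; the lines meet at 2.2; stops at -0.15 and 2.75. Friction 0.12 N m, stays where left.
- knob_centre (a point): Point on the knob's axis at the height to grip it: 28 mm above the top of the boss (the bar is 10 to 42 mm above the boss), about 109 mm above the table at knob value 0, rising 7 mm per radian. Its x axis points along the bar to the end with the white line.
- knob_pointer (a point): Outer end of the white line on top of the knob bar, 38 mm from the axis.
- clamp_mark (a point): Outer end of the red engraved line on the boss, 50 mm from the axis, on the side away from the block (machine +x). Does not turn; rises with the knob.
- clamp_hook (a point): Underside of the hook at the end of the 30 mm wide steel clamp strap that reaches from the column over the last 30 mm of the block. The hook is 8 mm thick and 8 deep and sits in the block's groove until the clamp is undone. Strap, boss and knob rise together 7 mm per rad of knob turn; with the lines in line the hook is about 8 mm above the block's top.
- block: Light wood printing block, red carved squares on top, 150 x 50 x 32 mm, 0.2 to 0.4 kg, loose. Origin at the centre of its underside; x along it, +x end under the clamp, z up from the carved face. Groove across the top 18 mm wide, 9 deep, centred at x 55 mm. Starts on the bed at the machine's origin, lined up; must slide 35 mm or more along the machine's -x before it can be lifted.
- toggle (a joint): Drive switch lever, red grip 18 mm across, on a yellow box 100 x 75 x 48 mm fixed on the table. Value in rad: 0 upright = off (white lines on the box), +0.36 towards the green dot = forward (box +x), -0.36 towards the orange dot = reverse. Narrow sprung detent at off: it snaps in when let go within 0.12 of it, else springs to an end; about 3 N at the tip moves it. Starts near +0.36.
- toggle_tip (a point): Top end of the toggle lever, on its axis, 76 mm from the pivot; the red grip is its top 42 mm. Turns with the lever.
- toggle_pivot (a point): Pivot of the toggle lever, 45 mm above the table at the middle of the yellow box; axes of the box: the lever swings in its x-z plane, +x towards the green dot, z up.
- tray: Grey open tray fixed on the table, 200 x 130 mm outside, walls 5 mm thick and 18 mm high; inner floor 5 mm above the table. Origin at the centre of its underside, x along its length.
- ink_jar: Bystander: red ink jar with black cap, 60 mm across, 80 mm high; origin under its centre.
- bowl: Bystander: black bowl 100 mm across, 50 mm high; origin under its centre.
- tape_measure: Bystander: yellow tape measure 75 x 40 x 45 mm; origin under its centre.
- spare_block: Bystander: another block of darker wood, 120 x 50 x 26 mm; leave it. Origin under its centre.
Not all that is in view belongs to the job. Of the things that look like the part that bears toggle, the middle-sized one is meant.

How it is judged:
On the way, in this order (a step that is already met when the one before it is completed fails the run):
1. the drive switch is at its centre off position (value of joint toggle between -0.1 and 0.1 rad), for 0.2 s.
2. the knob's white line meets the red line on the clamp, knob let go (all of step 1 and value of joint knob between 2.04 and 2.36 rad and contact force between the fingers and knob below 0.1 N), for 0.2 s.
3. the block lies in the tray (x of block in the frame of tray between -0.035 and 0.035 m and y of block in the frame of tray between -0.045 and 0.045 m and z of block in the frame of tray below 0.011 m and angle between block's own z axis and vertical below 0.08 rad), for 0.2 s.
At the end, for the whole second after the job is handed in: The toggle is within 0.1 rad of upright, the knob is within 0.16 rad (9 degrees) of its line meeting the red line, and the block lies flat and at rest on the tray floor, carved face up, wholly within the tray walls (all of step 1 and all of step 3 and value of joint knob between 2.04 and 2.36 rad and linear speed of block below 0.02 m/s); the robot touches nothing.
It fails at once if the ink jar, bowl, tape measure or spare block is moved more than 40 mm or tipped over (distance of any of ink_jar, bowl, tape_measure, spare_block from where it was at the start of the episode above 0.04 m or angle between any of ink_jar, bowl, tape_measure, spare_block's own z axis and vertical above 0.6 rad).
It fails at once if the block is dropped (faster than 0.6 m/s while not held) (contact force between the fingers and block below 0.1 N and linear speed of block above 0.6 m/s).
It also fails if it takes over 72 s, if anything falls off the work surface, if the arm or the gripper's body presses on something with over 40 N, if the wrist force passes 120 N, or if a joint passes its speed limit or range.

## Robot

A 6-joint arm with a two-finger parallel gripper is mounted at the origin on the work surface. World frame = base frame: x ahead of the robot, y to its left, z up, the work surface at z = 0. Lengths are in m, angles in rad, forces in N, time in s.
With the tool pointing down it reaches from about 0.25 to 0.725 m from the base axis. Payload 4 kg.
Tool frame: the origin (TCP) lies between the finger pads; the fingertips stand 8 mm ahead of it and the grasp point (between the pads) lies 11 mm behind it; z points along the fingers, y is the direction in which the jaws open and shut (so a half turn about z gives the same grasp; the last joint's range is limited). The gripper opens to 85 mm and grips with 20 to 120 N. Pads are 22 mm wide; open, the fingers measure 114 mm over their backs; the gripper's body (76 mm by 85 mm) begins 54 mm behind the grasp point. The pads swing forward as they close: fully open they stand 13 mm farther back than shut.
Start: joints at [-1.221, 0.241, 0.005, 1.335, 0, 1.571], TCP at [0.171, -0.47, 0.239] pointing down, gripper open.
Joint ranges: [-2.72, 2.72], [-1.05, 1.87], [-1.09, 1.28], [-1.99, 2.15], [-1.42, 1.44], [-3.14, 3.14]. Speed limits (rad/s): [2.79, 2.79, 3.14, 3.14, 3.14, 3.14].

## Interface

Orientations are given as a unit quaternion [x, y, z, w].
In Python, from workcell import * gives the robot as it stands.
- The arm moves only by the tool send_rows, never from a script. Its argument "increments" is a list that holds one entry, the list of rows, each a list of 6 numbers: the shift along the tool's x, y, z in units of 50 mm (1.0 is 50 mm), then the turn, a rotation vector about the tool's x, y, z in units of 10 degrees (1.0 is 10 degrees). In form: [[[x, y, z, ax, ay, az], ...]]. A call has 1 to 8 rows; each row shifts and turns the commanded pose from where the row before left it, along the tool's axes as they then stand; what a row does not reach is not made up. A row lasts 1/8 s, in which the tool goes at most 62.5 mm and 10.7 degrees, less where a joint would pass 70% of its speed; a pose out of reach is approached as far as the arm can. A call with a number of a shift or a turn outside -1 to 1 is refused whole. A call with a gripper value outside its range is refused whole. "grip" is the closure, from 0 (fully open) to 1 (shut), set as the call begins (left out, the last holds). The fingers move at their own pace and stop on an object; the grip force is fixed at half the most. Time passes only in rows, so rows that do not move let the fingers close. It gives the time, the measured TCP pose, the force and the opening at its end, in the units of the state.
- get_obs(): the state, without advancing time (a new reading comes with each control period).
- camera(name): name is "scene" or "top"; returns a dict with "color" (400x640x3 uint8, red, green, blue), "z_map" (400x640 float32, m along the optical axis (not along the pixel's ray), 0 where there is no reading), "intrinsics" (3x3 intrinsics, pixels), "pose" (4x4, takes a point from camera to world coordinates). Camera axes: x right, y down, z forward; pixel columns grow to the right and rows downward; lengths in m; the calibration is good to about 2 mm. A picture is of the moment at which its call begins.
- job_done(): hands the job in, once; it reports no verdict.
The state is a dict: "clock": time; "joint_pos": joint angles; "joint_vel": joint speeds; "tau": joint torques, N m; "eef_pos": TCP position; "tool_rot": TCP orientation; "ft_force": force on the tool from outside, world axes, zero at the start; "ft_torque": the same for the moment, N m; "grip_width": finger opening in m.
Only numpy, scipy, OpenCV 4.12 (cv2) and the standard library are available. Lean on these libraries where they do the work, as an engineer would, in place of code of your own. Each camera call takes 0.05 s, during which the arm holds its last target.

## Working session

There is one attempt and no reset: what is moved stays moved. The work goes in short steps, Python scripts to look and compute and a tool call to move; the robot and the scene stay as the last step left them, time stands still between calls to the robot, and variables do not carry over. Pictures are saved under pics/ and viewed, and the job is handed in when it is done.

Besides the shell and the picture viewer there is one more tool, called after "Call:" as name([rows], argument=value, ...), one row to a line, values as JSON. send_rows: Moves the arm, as the interface text tells. Its arguments: {"type":"object","properties":{"increments":{"type":"array"},"grip":{"type":"number"}},"required":["increments"]}

```bash
ls; mkdir -p pics; cat > h.py <<'E'
from workcell import *
import numpy as np, cv2
def snap(n,tag):
    c=camera(n); cv2.imwrite(f'pics/{tag}.png',c['color'][:,:,::-1]); np.savez(f'pics/{tag}.npz',**c); return c
def pts(c):
    K=c['intrinsics'];z=c['z_map'];v,u=np.mgrid[:z.shape[0],:z.shape[1]]
    P=np.stack([(u-K[0,2])/K[0,0]*z,(v-K[1,2])/K[1,1]*z,z],-1)
    return P@c['pose'][:3,:3].T+c['pose'][:3,3]
def ray(c,u,v,h):
    K=c['intrinsics'];d=c['pose'][:3,:3]@np.array([(u-K[0,2])/K[0,0],(v-K[1,2])/K[1,1],1]);o=c['pose'][:3,3]
    return o+d*(h-o[2])/d[2]
E
python3 - <<'E'
from h import *
for n in('scene','top'):
    c=snap(n,n+'0');print(n,c['intrinsics'],c['pose'])
print(get_obs())
E
```

```text
pics
scene [[454.8464588    0.         317.14945416]
 [  0.         454.8464588  201.28407136]
 [  0.           0.           1.        ]] [[ 0.07534134  0.61089833 -0.78811605  1.60932157]
 [ 0.99715523 -0.04795047  0.05815661 -0.09763992]
 [-0.00226276 -0.79025564 -0.61277312  0.92766956]
 [ 0.          0.          0.          1.        ]]
top [[371.66399739   0.         318.67992372]
 [  0.         371.66399739 199.43093082]
 [  0.           0.           1.        ]] [[-0.0060284  -0.98450894  0.17523069  0.34224404]
 [-0.99992747  0.00410764 -0.01132193 -0.00293663]
 [ 0.01042676 -0.17528624 -0.9844623   1.11089968]
 [ 0.          0.          0.          1.        ]]
{'clock': 0.1, 'joint_pos': array([-1.22102620e+00,  2.41336597e-01,  3.88523908e-03,  1.33523610e+00,
       -8.37082043e-06,  1.57080221e+00]), 'joint_vel': array([-0.00040217, -0.00264771,  0.00390666, -0.00178664, -0.00030096,
        0.00017147]), 'tau': array([ 7.27245310e-05, -3.73137724e+01,  2.53009719e+01,  1.08453803e-02,
       -2.74269729e-05, -1.46910128e-05]), 'eef_pos': array([ 0.17114933, -0.46920769,  0.23851254]), 'tool_rot': array([ 9.84746614e-01,  1.73991987e-01, -1.68648078e-04, -9.30414451e-04]), 'ft_force': array([ 0.16559568,  0.28799326, -0.0191758 ]), 'ft_torque': array([ 0.00256817, -0.02396469,  0.01487807]), 'grip_width': 0.08534537819303427}
```

View pics/scene0.png

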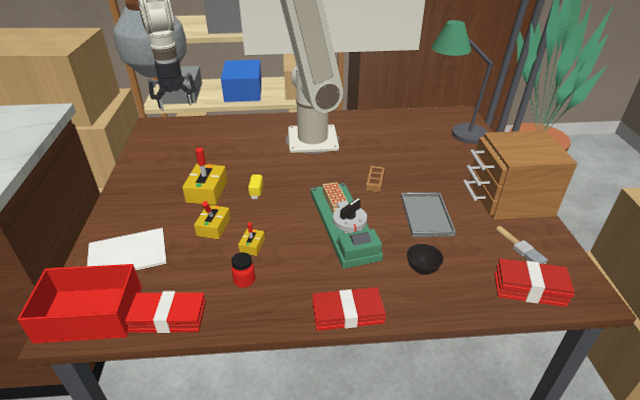

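View pics/top0.png

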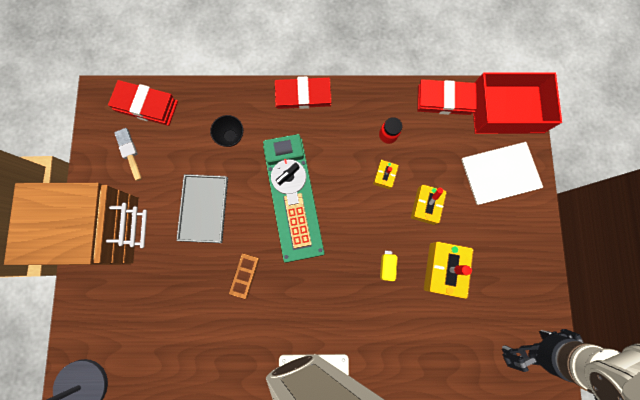

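The scene view shows three yellow switch boxes. In the top view they are at (386,173) small, (430,204) middle and (449,270) large. The machine is at about (294,200), the knob at (288,175), the tray at (202,208), the jar at (391,128), the bowl at (227,130), the tape at (389,266) and the spare block at (243,276). I'll measure next.

```bash
cat > m.py <<'E'
from h import *
import sys
c=dict(np.load('pics/top0.npz'));P=pts(c);hsv=cv2.cvtColor(c['color'],cv2.COLOR_RGB2HSV);H,S,V=[hsv[...,i].astype(int) for i in range(3)]
Z=P[...,2]
def rect(m,name,h):
    v,u=np.nonzero(m); q=np.array([ray(c,a,b,h)[:2] for a,b in zip(u,v)],np.float32)
    r=cv2.minAreaRect(q);print(name,len(u),'ctr',np.round(r[0],4),'size',np.round(r[1],4),'ang',round(r[2],1));print(np.round(cv2.boxPoints(r),3).tolist())
def box(u0,u1,v0,v1):
    m=np.zeros(Z.shape,bool);m[v0:v1,u0:u1]=1;return m
yel=(H>20)&(H<33)&(S>150)&(V>120)
for n,b,h in(('small',(370,402,155,190),.03),('mid',(410,450,180,225),.048),('large',(424,478,238,300),.06)):
    m=yel&box(*b); zt=np.median(Z[m]);print(n,'z',np.round(np.percentile(Z[m],[10,50,90]),4)); rect(m&(abs(Z-zt)<.006),n,zt)
    red=box(*b)&((H<6)|(H>174))&(S>150)
    print(' red n',red.sum(),'max z pt',P[red][np.argmax(Z[red])],'mean',P[red].mean(0))
    g=box(*b)&(H>45)&(H<75)&(S>120);print(' green',g.sum(),P[g].mean(0) if g.any() else '')
    o=box(*b)&(H>=8)&(H<18)&(S>150);print(' orange',o.sum(),P[o].mean(0) if o.any() else '')
gm=(H>65)&(H<90)&(S>80)&box(255,335,125,270)
rect(gm&(abs(Z-.03)<.006),'bed',.03)
rect(gm&(Z>.075),'motor',.084)
red=box(280,320,195,255)&((H<10)|(H>172))&(S>150);print('block z',np.percentile(Z[red],[10,50,90]));rect(red,'squares',.062)
wood=box(280,320,190,255)&(abs(Z-.062)<.005);rect(wood,'blocktop',.062)
t=box(170,235,165,250)&(S<60)&(Z>.012)&(Z<.03);rect(t,'tray',.018)
t=box(170,235,165,250)&(abs(Z-.005)<.004)&(S<60);rect(t,'trayfloor',.005)
b=box(265,310,150,198)
blk=b&(V<60)&(Z>.1);print('knobz',np.percentile(Z[blk],[5,50,95]));rect(blk,'knob',np.median(Z[blk]))
boss=b&(abs(Z-.08)<.01);print('bossz',np.median(Z[boss]));rect(boss,'boss',np.median(Z[boss]))
for n,bb in(('jar',(375,408,112,145)),('bowl',(208,245,112,150)),('tape',(378,400,246,284)),('spare',(226,262,250,302))):
    m=box(*bb)&(Z>.015);print(n,P[m].min(0),P[m].max(0))
for f,r in(('top0',(255,340,125,200)),):
    a=c['color'][r[2]:r[3],r[0]:r[1],::-1];cv2.imwrite('pics/zk.png',cv2.resize(a,None,fx=7,fy=7,interpolation=cv2.INTER_CUBIC))
a=c['color'][160:230,370:455,::-1];cv2.imwrite('pics/zs.png',cv2.resize(a,None,fx=7,fy=7,interpolation=cv2.INTER_CUBIC))
E
python3 m.py
```

```text
small z [0.0313 0.0341 0.0368]
small 302 ctr [ 0.6129 -0.2167] size [0.0539 0.0722] ang 72.2
[[0.5699999928474426, -0.23100000619888306], [0.6389999985694885, -0.2529999911785126], [0.656000018119812, -0.20200000703334808], [0.5870000123977661, -0.18000000715255737]]
 red n 24 max z pt [ 0.61015009 -0.21704253  0.0925265 ] mean [ 0.6122149  -0.21486529  0.08094469]
 green 7 [ 0.64188684 -0.22697594  0.03406227]
 orange 620 [ 6.30081328e-01 -2.22051157e-01  5.54650778e-04]
mid z [0.0431 0.047  0.0497]
mid 565 ctr [ 0.519  -0.3385] size [0.0746 0.0986] ang 73.5
[[0.460999995470047, -0.36000001430511475], [0.5559999942779541, -0.3880000114440918], [0.5770000219345093, -0.31700000166893005], [0.4819999933242798, -0.289000004529953]]
 red n 69 max z pt [ 0.34224404 -0.00293663  1.11089968] mean [ 0.53461645 -0.33867771  0.11813326]
 green 16 [ 0.55717085 -0.35001509  0.05253088]
 orange 773 [ 0.53938136 -0.35608981  0.00389752]
large z [0.0619 0.0664 0.0692]
large 1340 ctr [ 0.33   -0.3799] size [0.1056 0.1388] ang 78.9
[[0.25200000405311584, -0.4180000126361847], [0.3880000114440918, -0.
[... 1882 characters left out ...]
6079999804496765, 0.03799999877810478], [0.621999979019165, 0.050999999046325684], [0.5730000138282776, 0.10400000214576721]]
bossz 0.08057925967335966
boss 923 ctr [0.6042 0.0757] size [0.1501 0.1022] ang 8.7
[[0.5220000147819519, 0.11500000208616257], [0.5379999876022339, 0.014000000432133675], [0.6859999895095825, 0.03700000047683716], [0.6710000038146973, 0.1379999965429306]]
jar [ 0.34224404 -0.26072072  0.01520226] [ 0.77253331 -0.00293663  1.11089968]
bowl [ 0.34224404 -0.00293663  0.01504904] [0.79170036 0.30875653 1.11089968]
tape [ 0.30083702 -0.23542949  0.01562686] [ 0.37375465 -0.00293663  1.11089968]
spare [ 0.25292647 -0.00293663  0.01543592] [0.37654968 0.24109512 1.11089968]
```

View pics/zk.png

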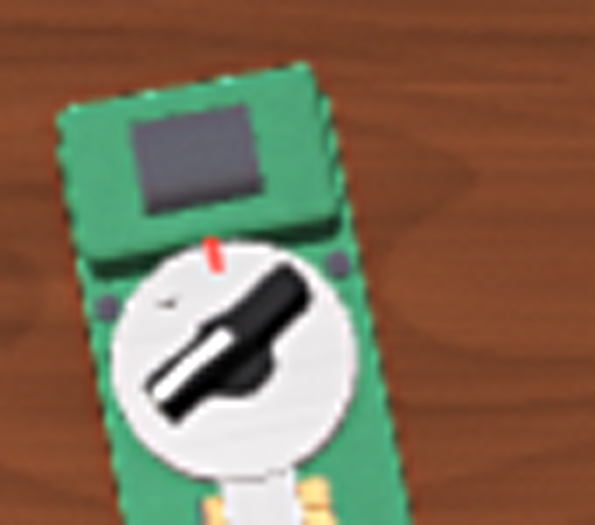

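View pics/zs.png

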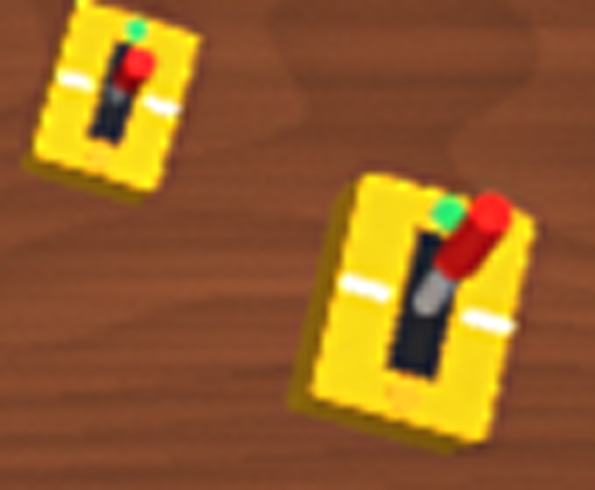

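```bash
cat > go.py <<'E'
# usage: go.py x y z xang_deg : prints shift (tool axes, units) and turn about tool z
from h import *
import sys
from scipy.spatial.transform import Rotation as R
x,y,z,a=map(float,sys.argv[1:5]);o=get_obs()
r=R.from_quat(o['tool_rot']);M=r.as_matrix();ca=np.degrees(np.arctan2(M[1,0],M[0,0]))
d=M.T@(np.array([x,y,z])-o['eef_pos'])
def Rt(a): a=np.radians(a);return R.from_matrix(np.array([[np.cos(a),np.sin(a),0],[np.sin(a),-np.cos(a),0],[0,0,-1.]]))
t=(r.inv()*Rt(a)).as_rotvec(degrees=True)
print('t',o['clock'],'pos',np.round(o['eef_pos'],4),'xang',round(ca,2),'w',round(o['grip_width'],4),'F',np.round(o['ft_force'],1),'q6',round(np.degrees(o['joint_pos'][5]),1))
print('shift units(50mm)',np.round(d/.05,3),'turn rotvec /10deg',np.round(t/10,3))
E
cat > /dev/null; python3 -c "
import numpy as np
a=np.radians(-16.5);print(0.519+.01*np.cos(a),-.3385+.01*np.sin(a))"
python3 go.py 0.5286 -0.3413 0.20 73.5
```

```text
0.5285881973486819 -0.3413401534470393
t 0.1 pos [ 0.1711 -0.4692  0.2385] xang 20.04 w 0.0853 F [ 0.2  0.3 -0. ] q6 90.0
shift units(50mm) [7.593 0.048 0.77 ] turn rotvec /10deg [-1.000e-02 -5.000e-03 -5.346e+00]
```

Call:
send_rows([
  [[0.95, 0.006, 0, 0, 0, 0], [0.95, 0.006, 0, 0, 0, 0], [0.95, 0.006, 0, 0, 0, 0], [0.95, 0.006, 0, 0, 0, 0], [0.95, 0.006, 0, 0, 0, 0], [0.95, 0.006, 0, 0, 0, 0], [0.95, 0.006, 0, 0, 0, 0], [0.95, 0.006, 0, 0, 0, 0]],
])

```text
clock: 1.1
eef_pos: [0.5303, -0.3409, 0.2386]
tool_rot: [0.985, 0.174, -0.0, -0.0]
ft_force: [-0.6, 0.6, 0.5]
grip_width: 0.0854
```

Call:
send_rows([
  [[0, 0, 0.13, 0, 0, -0.89], [0, 0, 0.13, 0, 0, -0.89], [0, 0, 0.13, 0, 0, -0.89], [0, 0, 0.13, 0, 0, -0.89], [0, 0, 0.13, 0, 0, -0.89], [0, 0, 0.12, 0, 0, -0.89], [0, 0, 0, 0, 0, 0], [0, 0, 0, 0, 0, 0]],
])

```text
clock: 2.1
eef_pos: [0.5291, -0.3417, 0.2007]
tool_rot: [0.802, 0.597, -0.0, -0.0]
ft_force: [0.3, -0.6, -0.4]
grip_width: 0.0855
```

```bash
python3 go.py 0.5286 -0.3413 0.089 73.5; python3 - <<'E'
from h import *
c=snap('top','t1');a=c['color'][150:260,360:500,::-1];cv2.imwrite('pics/t1z.png',cv2.resize(a,None,fx=5,fy=5))
E
```

```text
t 2.1 pos [ 0.5291 -0.3417  0.2007] xang 73.32 w 0.0855 F [ 0.3 -0.6 -0.4] q6 73.8
shift units(50mm) [ 0.005 -0.011  2.234] turn rotvec /10deg [-0.002 -0.001 -0.018]
```

View pics/t1z.png

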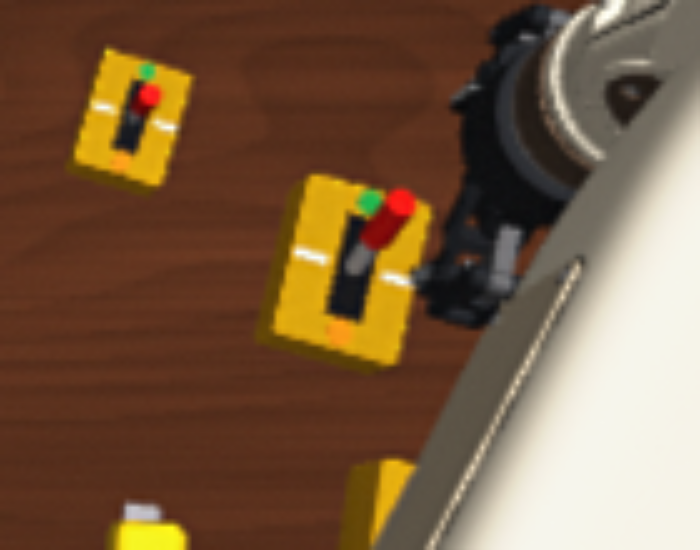

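The crop shows the middle switch at about (345,265), with its lever towards the green dot. The gripper's offset to the right agrees with parallax at z 0.2. Next I descend.

Call:
send_rows([
  [[0, 0, 0.45, 0, 0, 0], [0, 0, 0.45, 0, 0, 0], [0, 0, 0.45, 0, 0, 0], [0, 0, 0.45, 0, 0, 0], [0, 0, 0.43, 0, 0, 0], [0, 0, 0, 0, 0, 0], [0, -0.1, 0, 0, 0, 0], [0, -0.1, 0, 0, 0, 0]],
])

```text
clock: 3.15
eef_pos: [0.52, -0.3393, 0.0908]
tool_rot: [0.802, 0.598, 0.0, 0.001]
ft_force: [-0.1, -0.7, -0.1]
grip_width: 0.0853
```

Call:
send_rows([
  [[0, 0, 0, 0, 0, 0], [0, 0, 0, 0, 0, 0], [0, 0, 0, 0, 0, 0], [0, 0, 0, 0, 0, 0], [0, 0, 0, 0, 0, 0], [0, 0, 0, 0, 0, 0]],
], grip=0.9)

```text
clock: 3.9
eef_pos: [0.521, -0.3403, 0.0948]
tool_rot: [0.802, 0.598, 0.001, 0.003]
ft_force: [-5.6, 1.4, 20.8]
grip_width: 0.0163
```

```bash
python3 go.py 0.519 -0.3385 0.089 73.5; python3 - <<'E'
from h import *
c=snap('scene','s2');a=c['color'][140:260,170:290,::-1];cv2.imwrite('pics/s2z.png',cv2.resize(a,None,fx=5,fy=5))
E
```

```text
t 3.9 pos [ 0.521  -0.3403  0.0948] xang 73.43 w 0.0163 F [-5.6  1.4 20.8] q6 73.4
shift units(50mm) [ 0.023 -0.049  0.116] turn rotvec /10deg [ 0.036  0.016 -0.007]
```

View pics/s2z.png

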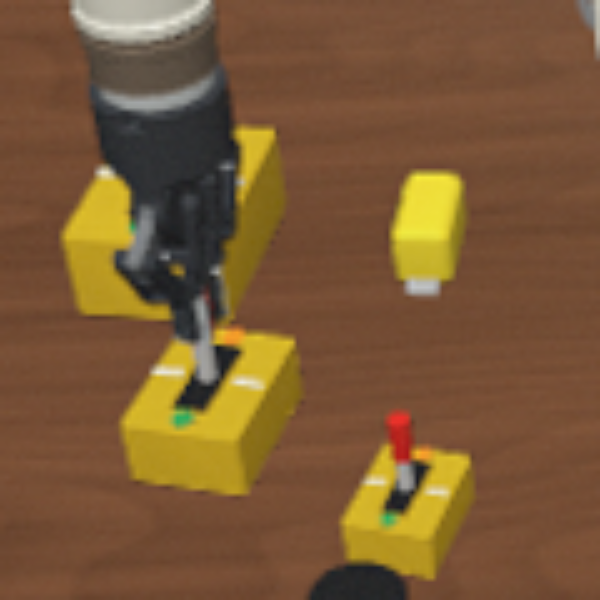

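The picture shows the lever gripped and close to upright, with its stem at about (205,350) in line with the white lines. I'll open the gripper, back off and check.

Call:
send_rows([
  [[0, 0, 0, 0, 0, 0], [0, 0, 0, 0, 0, 0], [0, 0, 0, 0, 0, 0], [0, 0, 0, 0, 0, 0]],
], grip=0.4)

```text
clock: 4.45
eef_pos: [0.5194, -0.3387, 0.0886]
tool_rot: [0.802, 0.598, -0.0, -0.001]
ft_force: [-0.1, 1.0, 0.1]
grip_width: 0.0511
```

Call:
send_rows([
  [[0, 0, -0.5, 0, 0, 0], [0, 0, -0.8, 0, 0, 0], [0, 0, -0.8, 0, 0, 0], [0, 0, -0.4, 0, 0, 0], [0, 0, 0, 0, 0, -0.95], [0, 0, 0, 0, 0, -0.95], [0, 0, 0, 0, 0, -0.95], [0, 0, 0, 0, 0, -0.95]],
])

```text
clock: 5.45
eef_pos: [0.5195, -0.3388, 0.2139]
tool_rot: [0.561, 0.828, -0.0, -0.0]
ft_force: [0.1, 0.0, -1.1]
grip_width: 0.0513
```

```bash
python3 go.py 0.593 0.0721 0.22 -47.8; python3 - <<'E'
from h import *
c=snap('scene','s3');a=c['color'][140:260,170:290,::-1];cv2.imwrite('pics/s3z.png',cv2.resize(a,None,fx=5,fy=5))
E
```

```text
t 5.45 pos [ 0.5195 -0.3388  0.2139] xang 111.76 w 0.0513 F [ 0.1  0.  -1.1] q6 35.1
shift units(50mm) [ 7.088  4.412 -0.12 ] turn rotvec /10deg [-5.0000e-03  3.0000e-03  1.5956e+01]
```

View pics/s3z.png

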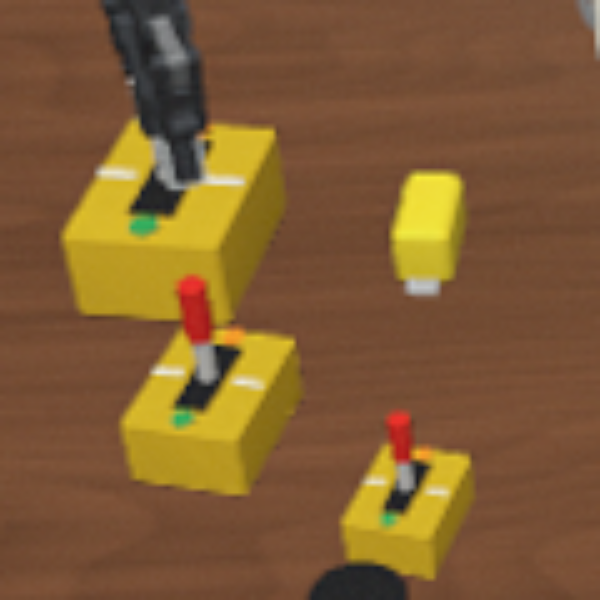

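The lever stands with its tip at (192,285) and its base at (207,380). I'll compare the tip with the projections for values of -0.36, 0 and 0.36.

```bash
python3 - <<'E'
import numpy as np
c=dict(np.load('pics/s3.npz'))
T=np.linalg.inv(c['pose']);K=c['intrinsics']
a=np.radians(-16.5)
for q in(-.36,-.12,0,.12,.36):
  for L in (.076,.034):
    p=np.array([.519+L*np.sin(q)*np.cos(a),-.3385+L*np.sin(q)*np.sin(a),.045+L*np.cos(q),1]);x=(T@p)[:3];u=K@x/x[2];print(q,L,((u[0]-170)*5).round(),((u[1]-140)*5).round())
E
```

```text
-0.36 0.076 211.0 258.0
-0.36 0.034 210.0 324.0
-0.12 0.076 198.0 269.0
-0.12 0.034 205.0 330.0
0 0.076 192.0 277.0
0 0.034 202.0 333.0
0.12 0.076 186.0 287.0
0.12 0.034 199.0 338.0
0.36 0.076 175.0 311.0
0.36 0.034 195.0 348.0
```

Value is about 0, so the switch is off. Now over to the knob.

Call:
send_rows([
  [[0.78, 0.49, -0.015, 0, 0, 0], [0.78, 0.49, -0.015, 0, 0, 0], [0.78, 0.49, -0.015, 0, 0, 0], [0.78, 0.49, -0.015, 0, 0, 0], [0.78, 0.49, -0.015, 0, 0, 0], [0.78, 0.49, -0.015, 0, 0, 0], [0.78, 0.49, -0.015, 0, 0, 0], [0.78, 0.49, -0.015, 0, 0, 0]],
])

```text
clock: 6.5
eef_pos: [0.5881, 0.0247, 0.2202]
tool_rot: [0.564, 0.826, -0.0, -0.0]
ft_force: [0.5, -0.7, -0.2]
grip_width: 0.0514
```

Call:
send_rows([
  [[0.78, 0.49, 0, 0, 0, 0], [0, 0, 0, 0, 0, -1], [0, 0, 0, 0, 0, -1], [0, 0, 0, 0, 0, -1], [0, 0, 0, 0, 0, -1], [0, 0, 0, 0, 0, -1], [0, 0, 0, 0, 0, -1], [0, 0, 0, 0, 0, -1]],
])

```text
clock: 7.5
eef_pos: [0.5964, 0.0684, 0.22]
tool_rot: [-0.014, 1.0, -0.0, -0.0]
ft_force: [-0.8, -0.6, 0.1]
grip_width: 0.0512
```

Call:
send_rows([
  [[0, 0, 0, 0, 0, -1], [0, 0, 0, 0, 0, -1], [0, 0, 0, 0, 0, -1], [0, 0, 0, 0, 0, -1], [0, 0, 0, 0, 0, -1], [0, 0, 0, 0, 0, -1], [0, 0, 0, 0, 0, -1], [0, 0, 0, 0, 0, -1]],
])

```text
clock: 8.5
eef_pos: [0.5964, 0.0684, 0.22]
tool_rot: [-0.654, 0.757, 0.0, -0.0]
ft_force: [0.9, 1.2, 0.4]
grip_width: 0.0512
```

Call:
send_rows([
  [[0, 0, 0, 0, 0, -1], [0, 0, 0, 0, 0, -1], [0, 0, 0, 0, 0, -1], [0, 0, 0, 0, 0, -1], [0, 0, 0, 0, 0, -1], [0, 0, 0, 0, 0, 0], [0, 0, 0, 0, 0, 0]],
])

```text
clock: 9.38
eef_pos: [0.5965, 0.0684, 0.2201]
tool_rot: [0.911, -0.413, -0.0, 0.0]
ft_force: [-0.2, -0.6, 0.5]
grip_width: 0.0514
```

```bash
python3 go.py 0.592 0.0718 0.12 -47.8
```

```text
t 9.375 pos [0.5965 0.0684 0.2201] xang -48.75 w 0.0514 F [-0.2 -0.6  0.5] q6 -124.7
shift units(50mm) [-0.109  0.022  2.003] turn rotvec /10deg [ 0.001  0.001 -0.095]
```

Call:
send_rows([
  [[-0.1, 0.02, 0, 0, 0, -0.1], [0, 0, 0.5, 0, 0, 0], [0, 0, 0.5, 0, 0, 0], [0, 0, 0.5, 0, 0, 0], [0, 0, 0.5, 0, 0, 0], [0, 0, 0.3, 0, 0, 0], [0, 0, 0.13, 0, 0, 0], [0, 0, 0, 0, 0, 0]],
])

```text
clock: 10.38
eef_pos: [0.5925, 0.0716, 0.0989]
tool_rot: [0.915, -0.403, 0.0, -0.0]
ft_force: [0.3, 0.7, 0.1]
grip_width: 0.0519
```

Call:
send_rows([
  [[0, 0, 0, 0, 0, 0], [0, 0, 0, 0, 0, 0], [0, 0, 0, 0, 0, 0], [0, 0, 0, 0, 0, 0], [0, 0, 0, 0, 0, 0]],
], grip=0.95)

```text
clock: 11.0
eef_pos: [0.5933, 0.0707, 0.1019]
tool_rot: [0.915, -0.403, 0.002, -0.0]
ft_force: [-3.8, -3.4, 10.9]
grip_width: 0.0151
```

```bash
python3 go.py 0.592 0.0718 0.0985 -47.8
```

```text
t 11.0 pos [0.5933 0.0707 0.1019] xang -47.57 w 0.0151 F [-3.8 -3.4 10.9] q6 -125.6
shift units(50mm) [-0.034  0.005  0.068] turn rotvec /10deg [-0.009 -0.02   0.023]
```

Call:
send_rows([
  [[0, 0, -0.024, 0, 0, 1], [0, 0, -0.024, 0, 0, 1], [0, 0, -0.024, 0, 0, 1], [0, 0, -0.024, 0, 0, 1], [0, 0, -0.024, 0, 0, 1], [0, 0, -0.024, 0, 0, 1], [0, 0, 0, 0, 0, 0]],
])

```text
clock: 11.88
eef_pos: [0.5943, 0.0709, 0.1093]
tool_rot: [-0.59, 0.807, -0.002, 0.002]
ft_force: [-0.8, -1.9, 9.0]
grip_width: 0.0155
```

Call:
send_rows([
  [[0, 0, -0.024, 0, 0, 1], [0, 0, -0.024, 0, 0, 1], [0, 0, -0.024, 0, 0, 1], [0, 0, -0.024, 0, 0, 1], [0, 0, -0.024, 0, 0, 1], [0, 0, -0.024, 0, 0, 1], [0, 0, 0, 0, 0, 0], [0, 0, 0, 0, 0, 0]],
])

```text
clock: 12.88
eef_pos: [0.5949, 0.0702, 0.1166]
tool_rot: [-0.108, 0.994, -0.001, 0.003]
ft_force: [1.3, -4.1, 8.6]
grip_width: 0.0151
```

```bash
python3 go.py 0.592 0.0718 0.115 -169.2;  python3 - <<'E'
from h import *
c=snap('scene','s4');a=c['color'][170:270,290:410,::-1];cv2.imwrite('pics/s4z.png',cv2.resize(a,None,fx=5,fy=5))
E
```

```text
t 12.875 pos [0.5949 0.0702 0.1166] xang -167.64 w 0.0151 F [ 1.3 -4.1  8.6] q6 -5.6
shift units(50mm) [0.051 0.044 0.031] turn rotvec /10deg [-0.019  0.036  0.156]
```

View pics/s4z.png

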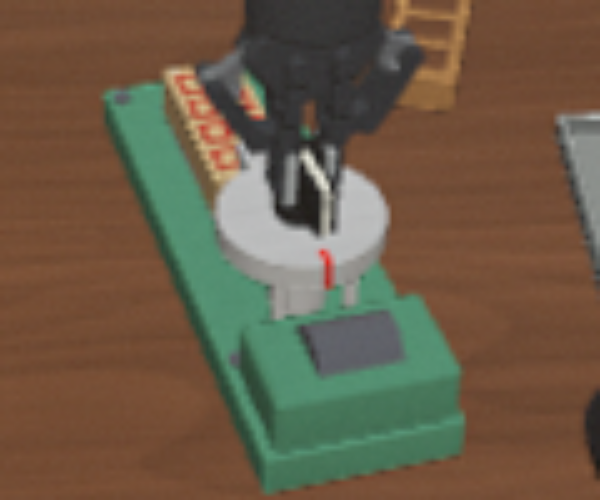

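The picture shows the white line ending at (325,235), directly above the red mark at (325,265), so they are nearly in line. I'll turn the last 1.5°, release and lift.

Call:
send_rows([
  [[0, 0, -0.003, 0, 0, 0.15], [0, 0, 0, 0, 0, 0], [0, 0, 0, 0, 0, 0]],
])

```text
clock: 13.3
eef_pos: [0.595, 0.0702, 0.1168]
tool_rot: [-0.095, 0.995, -0.001, 0.003]
ft_force: [1.4, -4.1, 8.2]
grip_width: 0.0151
```

Call:
send_rows([
  [[0, 0, 0, 0, 0, 0], [0, 0, 0, 0, 0, 0], [0, 0, 0, 0, 0, 0], [0, 0, 0, 0, 0, 0]],
], grip=0.4)

```text
clock: 13.8
eef_pos: [0.5922, 0.0717, 0.113]
tool_rot: [-0.095, 0.995, 0.0, -0.0]
ft_force: [-0.6, -0.8, -0.3]
grip_width: 0.0514
```

Call:
send_rows([
  [[0, 0, -0.4, 0, 0, 0], [0, 0, -0.8, 0, 0, 0], [0, 0, -0.6, 0, 0, 0], [0.9, 0, 0, 0, 0, 0], [0.9, 0, 0, 0, 0, 0], [0.9, 0, 0, 0, 0, 0], [0.9, 0, 0, 0, 0, 0], [0, 0, 0, 0, 0, 0]],
], grip=0)

```text
clock: 14.8
eef_pos: [0.4122, 0.0369, 0.203]
tool_rot: [-0.095, 0.995, 0.0, -0.001]
ft_force: [1.0, -0.2, 0.1]
grip_width: 0.0852
```

```bash
python3 go.py 0.4454 0.044 0.1 -169.2;  python3 - <<'E'
from h import *
c=snap('scene','s5');a=c['color'][160:270,290:410,::-1];cv2.imwrite('pics/s5z.png',cv2.resize(a,None,fx=5,fy=5))
c=snap('top','t5');a=c['color'][125:265,240:340,::-1];cv2.imwrite('pics/t5z.png',cv2.resize(a,None,fx=4,fy=4,interpolation=2))
E
```

```text
t 14.8 pos [0.4122 0.0369 0.203 ] xang -169.08 w 0.0852 F [ 1.  -0.2  0.1] q6 -5.8
shift units(50mm) [-0.684  0.013  2.059] turn rotvec /10deg [ 0.002 -0.015  0.012]
```

View pics/s5z.png

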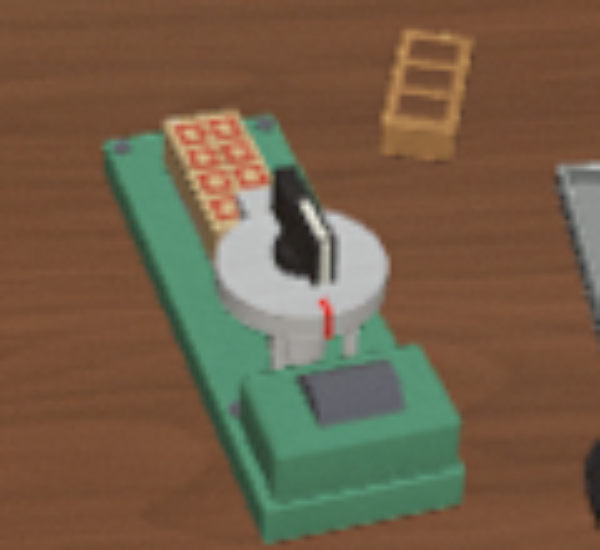

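View pics/t5z.png

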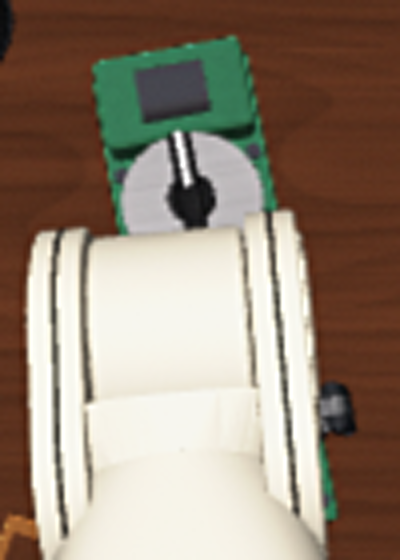

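Both views show the white line meeting the red mark; in the top crop it runs from (187,183) to (177,130), about 10.7° against the machine's 10.8°. Next I grip the block near its free half.

Call:
send_rows([
  [[-0.34, 0.006, 0, 0, 0, 0], [-0.34, 0.006, 0, 0, 0, 0], [0, 0, 0.7, 0, 0, 0], [0, 0, 0.7, 0, 0, 0], [0, 0, 0.7, 0, 0, 0], [0, 0, 0.6, 0, 0, 0], [0, 0, 0.38, 0, 0, 0], [0, 0, 0, 0, 0, 0]],
])

```text
clock: 15.9
eef_pos: [0.4488, 0.0445, 0.0477]
tool_rot: [-0.095, 0.995, 0.0, -0.002]
ft_force: [0.6, 0.3, 0.1]
grip_width: 0.0861
```

```bash
python3 go.py 0.4454 0.044 0.044 -169.2;  python3 - <<'E'
from h import *
c=snap('scene','s6');a=c['color'][140:270,290:430,::-1];cv2.imwrite('pics/s6z.png',cv2.resize(a,None,fx=5,fy=4))
E
```

```text
t 15.9 pos [0.4488 0.0445 0.0477] xang -169.05 w 0.0861 F [0.6 0.3 0.1] q6 -5.3
shift units(50mm) [0.069 0.003 0.074] turn rotvec /10deg [ 0.002 -0.019  0.015]
```

View pics/s6z.png

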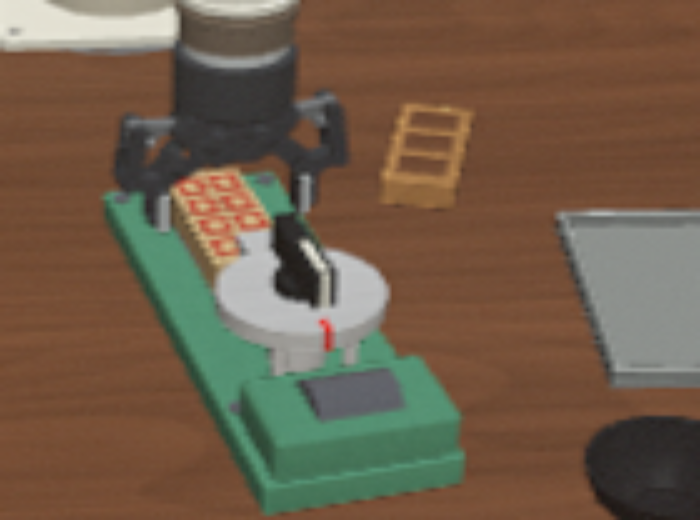

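The picture shows the fingers straddling the block at (163,210) and (305,190), with the block still lined up. Closing now.

Call:
send_rows([
  [[0.06, 0, 0.06, 0, 0, 0], [0, 0, 0, 0, 0, 0]],
])

```text
clock: 16.2
eef_pos: [0.4464, 0.0439, 0.0469]
tool_rot: [-0.095, 0.995, 0.0, 0.001]
ft_force: [-0.2, 0.0, -0.3]
grip_width: 0.085
```

Call:
send_rows([
  [[0, 0, 0, 0, 0, 0], [0, 0, 0, 0, 0, 0], [0, 0, 0, 0, 0, 0], [0, 0, 0, 0, 0, 0], [0, 0, 0, 0, 0, 0]],
], grip=0.8)

```text
clock: 16.82
eef_pos: [0.4469, 0.0431, 0.0473]
tool_rot: [-0.095, 0.995, -0.001, 0.001]
ft_force: [-0.7, -1.7, 4.5]
grip_width: 0.049
```

```bash
python3 go.py 0.4454 0.044 0.044 -169.2
```

```text
t 16.825 pos [0.4469 0.0431 0.0473] xang -169.09 w 0.049 F [-0.7 -1.7  4.5] q6 -5.3
shift units(50mm) [0.026 0.023 0.066] turn rotvec /10deg [-0.012  0.01   0.011]
```

Gripped at 49 mm but only on the upper part of the sides, so I'll regrip 5 mm lower.

Call:
send_rows([
  [[0, 0, 0, 0, 0, 0], [0, 0, 0, 0, 0, 0], [0, 0, 0.1, 0, 0, 0], [0, 0, 0, 0, 0, 0]],
], grip=0.2)

```text
clock: 17.32
eef_pos: [0.4454, 0.0438, 0.0407]
tool_rot: [-0.095, 0.995, 0.0, -0.001]
ft_force: [-0.8, 0.6, -0.5]
grip_width: 0.0684
```

Call:
send_rows([
  [[0, 0, 0, 0, 0, 0], [0, 0, 0, 0, 0, 0], [0, 0, 0, 0, 0, 0], [0, 0, 0, 0, 0, 0], [0, 0, 0, 0, 0, 0]],
], grip=0.8)

```text
clock: 17.95
eef_pos: [0.4462, 0.0437, 0.0416]
tool_rot: [-0.095, 0.995, -0.0, 0.0]
ft_force: [-0.6, -1.3, 4.3]
grip_width: 0.0492
```

Call:
send_rows([
  [[0, 0, -0.03, 0, 0, 0], [0.25, 0, 0, 0, 0, 0], [0.25, 0, 0, 0, 0, 0], [0.25, 0, 0, 0, 0, 0], [0.25, 0, 0, 0, 0, 0], [0.25, 0, 0, 0, 0, 0], [0, 0, 0, 0, 0, 0]],
])

```text
clock: 18.82
eef_pos: [0.3832, 0.0317, 0.0428]
tool_rot: [-0.095, 0.995, 0.0, -0.001]
ft_force: [-0.5, 0.6, -3.1]
grip_width: 0.0492
```

```bash
python3 go.py 0.4454 0.044 0.044 -169.2;  python3 - <<'E'
from h import *
c=snap('scene','s7');a=c['color'][140:270,290:430,::-1];cv2.imwrite('pics/s7z.png',cv2.resize(a,None,fx=5,fy=4))
E
```

```text
t 18.825 pos [0.3832 0.0317 0.0428] xang -169.07 w 0.0492 F [-0.5  0.6 -3.1] q6 -6.2
shift units(50mm) [-1.268  0.005 -0.026] turn rotvec /10deg [ 0.001 -0.007  0.013]
```

View pics/s7z.png

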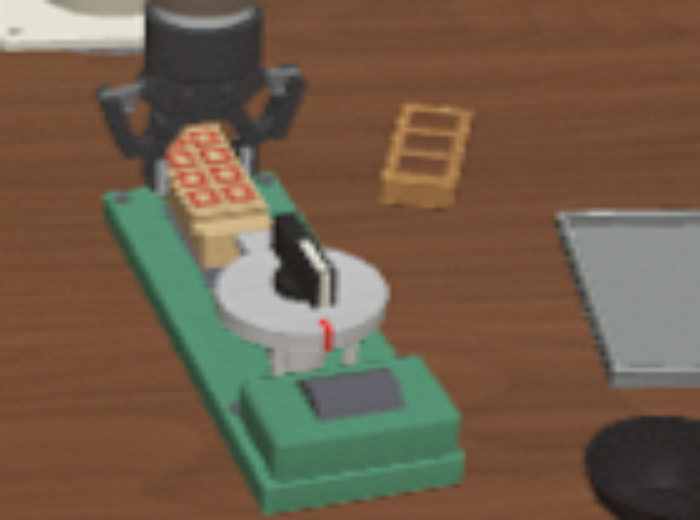

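The block is out about 63 mm and clear of the strap; its end face shows at (215,240). I lift it and carry it to the tray.

Call:
send_rows([
  [[0, 0, -0.3, 0, 0, 0], [0, 0, -0.5, 0, 0, 0], [0, 0, -0.6, 0, 0, 0], [0, 0, -0.6, 0, 0, 0], [0, 0, -0.4, 0, 0, 0], [0, 0, 0, 0, 0, 0.69], [0, 0, 0, 0, 0, 0.7], [0, 0, 0, 0, 0, 0]],
])

```text
clock: 19.88
eef_pos: [0.3852, 0.032, 0.163]
tool_rot: [0.025, 1.0, 0.0, 0.0]
ft_force: [0.5, -0.2, -3.9]
grip_width: 0.0487
```

```bash
python3 go.py 0.489 0.332 0.16 177.1
```

```text
t 19.875 pos [0.3852 0.032  0.163 ] xang 177.12 w 0.0487 F [ 0.5 -0.2 -3.9] q6 7.6
shift units(50mm) [-1.771  6.096  0.064] turn rotvec /10deg [0.001 0.005 0.002]
```

Call:
send_rows([
  [[-0.1, 0.4, 0, 0, 0, 0], [-0.2, 0.7, 0, 0, 0, 0], [-0.2, 0.7, 0, 0, 0, 0], [-0.2, 0.7, 0, 0, 0, 0], [-0.2, 0.7, 0, 0, 0, 0], [-0.2, 0.7, 0, 0, 0, 0], [-0.2, 0.7, 0, 0, 0, 0], [-0.2, 0.7, 0, 0, 0, 0]],
])

```text
clock: 20.88
eef_pos: [0.4737, 0.2941, 0.1624]
tool_rot: [0.025, 1.0, -0.0, -0.0]
ft_force: [0.0, 0.3, -3.4]
grip_width: 0.049
```

Call:
send_rows([
  [[-0.17, 0.5, 0, 0, 0, 0], [-0.1, 0.3, 0, 0, 0, 0], [0, 0, 0, 0, 0, 0], [0, 0, 0, 0, 0, 0]],
])

```text
clock: 21.38
eef_pos: [0.4884, 0.3313, 0.1623]
tool_rot: [0.026, 1.0, -0.001, -0.001]
ft_force: [-0.2, -0.0, -2.5]
grip_width: 0.0491
```

```bash
python3 go.py 0.489 0.332 0.0175 177.1;  python3 - <<'E'
from h import *
c=snap('scene','s8');a=c['color'][100:270,330:510,::-1];cv2.imwrite('pics/s8z.png',cv2.resize(a,None,fx=4,fy=3.5))
E
```

```text
t 21.375 pos [0.4884 0.3313 0.1623] xang 177.08 w 0.0491 F [-0.2 -0.  -2.5] q6 37.1
shift units(50mm) [-0.013  0.017  2.897] turn rotvec /10deg [-0.006 -0.006 -0.002]
```

View pics/s8z.png

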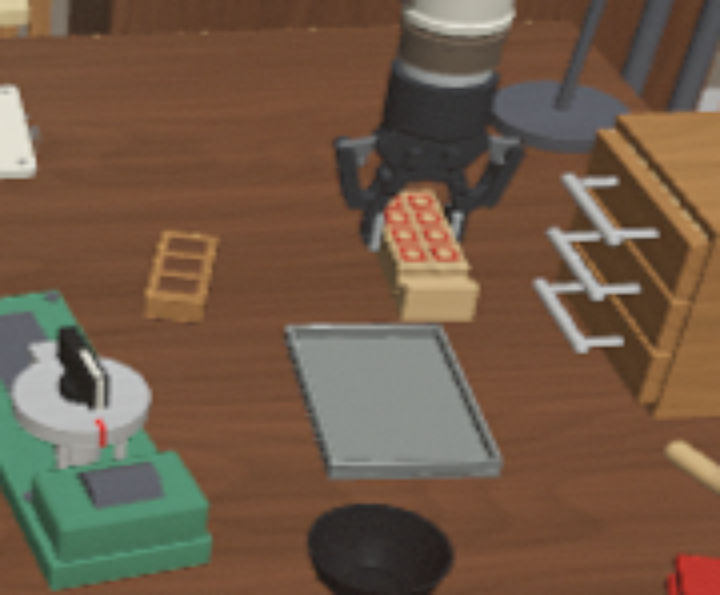

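The block is held level, at (430,260), and appears before the tray because of its height. I'll lower it, slowly near the floor.

Call:
send_rows([
  [[0, 0, 0.6, 0, 0, 0], [0, 0, 0.7, 0, 0, 0], [0, 0, 0.6, 0, 0, 0], [0, 0, 0.4, 0, 0, 0], [0, 0, 0.3, 0, 0, 0], [0, 0, 0.1, 0, 0, 0], [0, 0, 0.06, 0, 0, 0], [0, 0, 0, 0, 0, 0]],
])

```text
clock: 22.42
eef_pos: [0.4892, 0.3322, 0.0255]
tool_rot: [0.026, 1.0, 0.0, 0.0]
ft_force: [-0.4, 0.4, -3.2]
grip_width: 0.0491
```

Call:
send_rows([
  [[0, 0, 0.03, 0, 0, 0], [0, 0, 0.03, 0, 0, 0], [0, 0, 0.03, 0, 0, 0], [0, 0, 0, 0, 0, 0]],
])

```text
clock: 22.92
eef_pos: [0.4887, 0.3319, 0.0202]
tool_rot: [0.026, 1.0, -0.0, -0.0]
ft_force: [0.7, -0.1, -3.4]
grip_width: 0.0492
```

```bash
python3 go.py 0.489 0.332 0.0165 177.1
```

```text
t 22.925 pos [0.4887 0.3319 0.0202] xang 177.05 w 0.0492 F [ 0.7 -0.1 -3.4] q6 37.1
shift units(50mm) [-0.007  0.003  0.074] turn rotvec /10deg [-0.002 -0.002 -0.005]
```

Call:
send_rows([
  [[0, 0, 0.025, 0, 0, 0], [0, 0, 0.025, 0, 0, 0], [0, 0, 0.025, 0, 0, 0], [0, 0, 0, 0, 0, 0], [0, 0, 0, 0, 0, 0]],
])

```text
clock: 23.55
eef_pos: [0.4888, 0.332, 0.0166]
tool_rot: [0.026, 1.0, 0.0, 0.0]
ft_force: [-0.7, 0.5, -2.8]
grip_width: 0.0488
```

```bash
python3 go.py 0.489 0.332 0.0165 177.1
```

```text
t 23.55 pos [0.4888 0.332  0.0166] xang 177.04 w 0.0488 F [-0.7  0.5 -2.8] q6 37.1
shift units(50mm) [-0.003  0.     0.003] turn rotvec /10deg [ 0.     0.    -0.006]
```

Call:
send_rows([
  [[0, 0, 0.015, 0, 0, 0], [0, 0, 0.015, 0, 0, 0], [0, 0, 0, 0, 0, 0]],
])

```text
clock: 23.92
eef_pos: [0.4889, 0.332, 0.0166]
tool_rot: [0.026, 1.0, 0.0, 0.0]
ft_force: [-3.2, -2.4, 6.9]
grip_width: 0.049
```

Contact: the force rose to +7 N. I'll open just part way, since the tray is narrow, then lift.

Call:
send_rows([
  [[0, 0, -0.01, 0, 0, 0], [0, 0, 0, 0, 0, 0], [0, 0, 0, 0, 0, 0], [0, 0, 0, 0, 0, 0], [0, 0, 0, 0, 0, 0]],
], grip=0.22)

```text
clock: 24.55
eef_pos: [0.4888, 0.332, 0.0155]
tool_rot: [0.026, 1.0, -0.0, -0.0]
ft_force: [-0.4, -0.7, 0.1]
grip_width: 0.0667
```

Call:
send_rows([
  [[0, 0, -0.2, 0, 0, 0], [0, 0, -0.5, 0, 0, 0], [0, 0, -0.9, 0, 0, 0], [0, 0, -0.9, 0, 0, 0], [0, 0, -0.9, 0, 0, 0], [0.9, 0, 0, 0, 0, 0], [0.9, 0, 0, 0, 0, 0], [0, 0, 0, 0, 0, 0]],
])

```text
clock: 25.55
eef_pos: [0.3962, 0.3364, 0.1866]
tool_rot: [0.024, 1.0, -0.0, -0.0]
ft_force: [0.8, -0.3, 0.2]
grip_width: 0.0662
```

```bash
python3 - <<'E'
from h import *
o=get_obs();print(o['clock'],o['eef_pos'],o['ft_force'])
c=snap('scene','s9');a=c['color'][130:290,180:480,::-1];cv2.imwrite('pics/s9z.png',cv2.resize(a,None,fx=2.6,fy=2.6,interpolation=2))
c=snap('top','t9');a=c['color'][110:260,160:460,::-1];cv2.imwrite('pics/t9z.png',cv2.resize(a,None,fx=2.6,fy=2.6,interpolation=2))
P=pts(c);hsv=cv2.cvtColor(c['color'],cv2.COLOR_RGB2HSV)
m=np.zeros(P.shape[:2],bool);m[165:250,170:235]=1;m&=(abs(P[...,2]-.037)<.006)&(hsv[...,1]>60)
print(m.sum(),np.percentile(P[m][:,2],[5,50,95]),P[m].min(0),P[m].max(0))
v,u=np.nonzero(m);q=np.array([ray(c,a,b,.037)[:2] for a,b in zip(u,v)],np.float32);print(cv2.minAreaRect(q))
b=np.zeros(P.shape[:2],bool);b[140:200,260:315]=1
w=b&(P[...,2]>.128)&(hsv[...,2]>150);v,u=np.nonzero(w);q=np.array([ray(c,x,y,.137)[:2] for x,y in zip(u,v)],np.float32);print('white',len(u),cv2.fitLine(q,2,0,.01,.01).ravel())
E
```

```text
25.55 [0.39622496 0.33636709 0.18658043] [ 0.75321425 -0.31462123  0.15206328]
792 [0.03331271 0.0371239  0.04021785] [0.43931209 0.3027915  0.03105767] [0.58790319 0.36270804 0.04250611]
((0.5131274461746216, 0.3316860795021057), (0.05169389024376869, 0.1502327024936676), 86.05308532714844)
white 27 [0.9657196  0.2595876  0.61199415 0.07487696]
```

View pics/s9z.png

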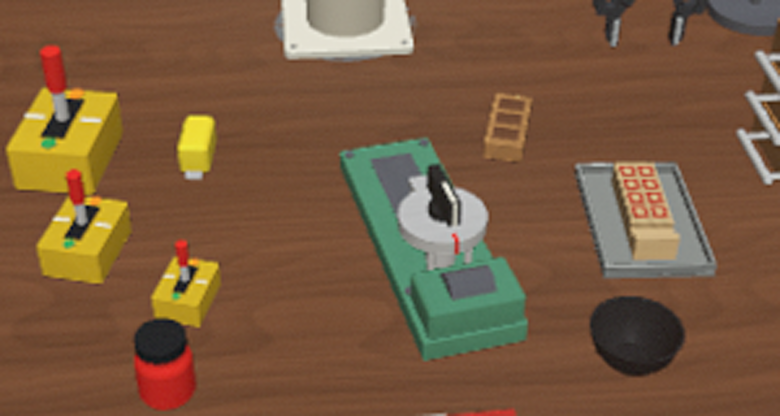

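View pics/t9z.png

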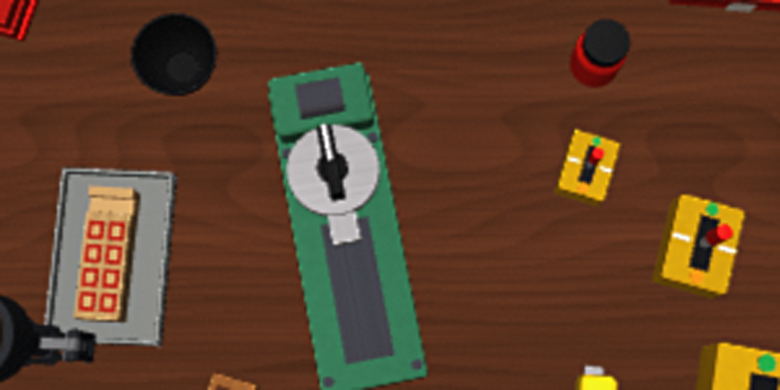

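The block lies in the middle of the tray, flat (top 37 mm) with its carved face up. The other objects haven't moved. I'll do a tighter check of the knob angle and the toggle before handing in.

```bash
python3 - <<'E'
from h import *
for f,kh in(('top0',.1235),('t9',.138)):
    c=dict(np.load(f'pics/{f}.npz'));P=pts(c);hsv=cv2.cvtColor(c['color'],cv2.COLOR_RGB2HSV);H,S,V=[hsv[...,i].astype(int) for i in range(3)]
    b=np.zeros(H.shape,bool);b[150:200,268:308]=1
    m=b&(P[...,2]>kh-.008)
    v,u=np.nonzero(m);q=np.array([ray(c,x,y,kh)[:2] for x,y in zip(u,v)],np.float32);l=cv2.fitLine(q,2,0,.01,.01).ravel()
    print(f,len(u),np.round(np.percentile(P[m][:,2],[5,50,95]),4),'bar',np.degrees(np.arctan2(l[1],l[0])),cv2.minAreaRect(q))
    g=np.zeros(H.shape,bool);g[125:270,255:335]=1;g&=(H>65)&(H<90)&(S>80)&(abs(P[...,2]-.03)<.006)
    v,u=np.nonzero(g);q=np.array([ray(c,x,y,.03)[:2] for x,y in zip(u,v)],np.float32);print(' bed',cv2.minAreaRect(q)[2])
    r=np.zeros(H.shape,bool);r[180:225,410:450]=1;r&=((H<6)|(H>174))&(S>150)&(P[...,2]>.06)
    p=P[r];a=np.radians(-16.5);ex=(p[:,:2]-[.519,-.3385])@[np.cos(a),np.sin(a)];print(' toggle angles',np.median(np.arctan2(ex,p[:,2]-.045)),len(p))
E
```

```text
top0 178 [0.1175 0.1232 1.1109] bar -47.01566 ((0.5811043381690979, 0.07895015180110931), (0.12022094428539276, 0.09532570838928223), 74.83624267578125)
 bed 10.823478698730469
 toggle angles 0.27260841220085147 68
t9 168 [0.134  0.1378 0.1413] bar 8.167276 ((0.5785529017448425, 0.07456333935260773), (0.03646628558635712, 0.10130536556243896), 80.04542541503906)
 bed 10.823478698730469
 toggle angles -0.02690338802803387 51
```

```bash
python3 -c "
from workcell import *
print(job_done())"
```

```text
the job is handed in; nothing more can be done
None
```

The carved block is out of the machine and lying in the grey tray, and I handed the job in after about 26 s of the 72 s. No verdict was reported.

I set the middle-sized switch to off by closing the jaws over its pivot. I then turned the knob about 121° clockwise and let it go, pulled the block out about 63 mm along the bed, and lowered it into the tray until it touched.

**Last checks, from the cameras:**
- **Switch:** the lever measured about -0.03 rad from upright (limit 0.1).
- **Knob:** the knob measurements disagree. The red line points along 10.8°; the bar measured 8.2°, the white line by eye 10.7°, and a fit to only 27 white pixels gave 15°. All are within the allowed 9°.
- **Block:** its centre is within about 1 mm of the tray centre. Its top is at 37 mm, as it should be lying flat on the tray floor, with the carved face up.
- **Surroundings:** the jar, bowl, tape measure and spare block looked unmoved in the final views. I judged that by eye and did not measure it. The gripper was well clear of everything when I handed in.

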